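# Free the indexing dial and turn it over by hand

### The job

Lift the square aluminium chock straight up out of its pocket beside the indexing dial and stand it upright in the free end of the open grey tray. Then turn the dial by hand clockwise (seen from above) until its nose comes up to the fixed pointer, and go on through one complete further turn, stopping with the nose at the pointer again, and let go. Do not bump the sensor arm that overhangs the dial, and leave the other things on the bench where they are.

Things in the scene. Friction and masses are not known exactly. Their poses are not given: they have to be found in the camera images.
- chock_mid (a point): the chock: loose plain aluminium square block, 28 x 28 mm, 85 mm tall, about 0.17 kg, standing upright in a square pocket of the module; the point is its centre, 42.5 mm above its foot. Its z is up, x and y are square to its sides, its x along the radius of the module. It stands 115 mm from the dial's axis, in the path of the nose, and stops the dial about 0.3 rad past the pointer
- module: the fixed rotary indexing module: round base plate 300 mm across and 12 mm thick with the dial on top; origin on the dial's axis at table height, its x pointing from the fixed pointer towards the sensor arm's column, z up
- dial (a joint): turning of the steel dial (disc 176 mm across, top 57 mm above the table) on its upright axis, rad; grows clockwise seen from above; 0 = nose first at the fixed pointer, 6.283 = one full turn later; it starts between -0.9 and -0.2 and has stops at -1.2 and 7.0. Light friction keeps it where it is left
- nose_tip (a point): tip of the only nose (16 mm wide, pointed) that sticks out of the dial's rim, 112 mm from the axis, 50 mm above the table
- pointer (a point): tip of the fixed pointed plate on the base that marks the datum, 119 mm from the axis on the module's -x side, 50 mm above the table
- sensor_arm: fixed aluminium gallows that overhangs the dial; frame as the module's. Its column (24 x 30 mm) stands at x = 133 mm, y = 0, up to 176 mm high; its beam (24 mm wide, from x = 132 to 28 mm along y = 0) lies 140 to 170 mm above the table with a sensor under it down to 118 mm: rollers pass beneath, a gripper does not
- tray: fixed open grey tray 180 x 110 x 32 mm, walls 4 mm, floor 4 to 5 mm thick; origin at the centre of its underside, x along its length. The spindle blank stands about 55 mm towards +x; the -x end is free. The taller divided black bin is not the tray
- bin: fixed divided black bin of small parts, 170 x 110 x 60 mm, a bystander; origin at the centre of its underside
- roller0_mid (a point): upright black roller (20 mm across, 48 mm long, from 60 to 108 mm above the table) that spins freely on its stud, on the dial 70 mm from the dial's axis; the point is on its axis, 90 mm above the table. Grip it from above; it takes about 2 N to swing the dial. Roller0 stands 315 degrees clockwise of the nose (seen from above)
- roller1_mid (a point): upright black roller (20 mm across, 48 mm long, from 60 to 108 mm above the table) that spins freely on its stud, on the dial 70 mm from the dial's axis; the point is on its axis, 90 mm above the table. Grip it from above; it takes about 2 N to swing the dial. Roller1 stands 225 degrees clockwise of the nose (seen from above)
- roller2_mid (a point): upright black roller (20 mm across, 48 mm long, from 60 to 108 mm above the table) that spins freely on its stud, on the dial 70 mm from the dial's axis; the point is on its axis, 90 mm above the table. Grip it from above; it takes about 2 N to swing the dial. Roller2 stands 135 degrees clockwise of the nose (seen from above)
- roller3_mid (a point): upright black roller (20 mm across, 48 mm long, from 60 to 108 mm above the table) that spins freely on its stud, on the dial 70 mm from the dial's axis; the point is on its axis, 90 mm above the table. Grip it from above; it takes about 2 N to swing the dial. Roller3 stands 45 degrees clockwise of the nose (seen from above)
- spindle_blank: bystander: loose plain steel cylinder, 36 mm across, 60 mm tall, standing in one end of the tray; origin at the centre of its underside
- motor: bystander: loose dark square motor, 56 x 56 x 60 mm, shaft up to 84 mm; origin at the centre of its underside
- jar: bystander: loose jar with a white cap, 60 mm across, 85 mm tall; origin at the centre of its underside
- bearing: bystander: loose steel bearing ring lying flat, 52 mm across, 16 mm tall; origin at the centre of its underside
- driver: bystander: loose screwdriver, 170 mm long, lying along its own x; origin near its middle
- bracket: bystander: loose aluminium L-shaped bracket, 50 x 90 x 40 mm; origin at the centre of its underside
- chock: the same chock; origin at the centre of its foot, at the start 12 mm above the table. The pocket round it (32 mm square inside, walls 4 mm thick) reaches 36 mm above the table, so the chock's upper 61 mm is free; it comes out straight up
Mind the look-alikes: they are no part of the job. Leave any green look-alike of the tray alone.

How it is judged:
On the way, in this order (a step that is already met when the one before it is completed fails the run):
1. the chock stands upright in the tray, let go (x of chock_mid in the frame of tray between -0.08 and 0.08 m and y of chock_mid in the frame of tray between -0.045 and 0.045 m and height (world z) of chock_mid below 0.053 m and angle between chock_mid's own z axis and vertical below 0.15 rad and contact force between the fingers and chock below 0.1 N), for 0.2 s.
2. the dial has been turned clockwise past half a turn beyond the pointer (value of joint dial above 3.3 rad).
At the end, for the whole second after the job is handed in: The dial is at rest one full clockwise turn past its first meeting with the pointer, nose within 0.1 rad (11 mm) of the pointer, and the chock stands upright (within 0.15 rad), at rest and released inside the tray (value of joint dial between 6.1832 and 6.3832 rad and velocity of joint dial between -0.05 and 0.05 rad/s and x of chock_mid in the frame of tray between -0.08 and 0.08 m and y of chock_mid in the frame of tray between -0.045 and 0.045 m and height (world z) of chock_mid below 0.053 m and angle between chock_mid's own z axis and vertical below 0.15 rad and linear speed of chock below 0.02 m/s); the robot touches nothing.
It fails at once if a bystander (spindle blank, motor, jar, bearing ring, screwdriver or bracket) is moved more than 30 mm (distance of any of spindle_blank, motor, jar, bearing, driver, bracket from where it was at the start of the episode above 0.03 m).
It fails at once if the sensor arm is knocked (over 8 N) (contact force between sensor_arm and anything else above 8 N).
It also fails if it takes over 72 s, if anything falls off the work surface, if the arm or the gripper's body presses on something with over 40 N, if the wrist force passes 120 N, or if a joint passes its speed limit or range.

### The arm

A 6-joint arm with a two-finger parallel gripper is mounted at the origin on the work surface. World frame = base frame: x ahead of the robot, y to its left, z up, the work surface at z = 0. Lengths are in m, angles in rad, forces in N, time in s.
With the tool pointing down it reaches from about 0.375 to 0.9 m from the base axis. Payload 3.1 kg.
Tool frame: the origin (TCP) lies midway between the tips of the shut fingers; the grasp point (between the pads) lies 19 mm behind it (manip.hold_point_z is the distance from the TCP to the grasp point, in m); x points along the fingers, y is the direction in which the jaws open and shut, and the axes are right-handed (so a half turn about x gives the same grasp; the last joint's range is limited). The gripper opens to 85 mm and grips with 20 to 120 N. Pads are 22 mm wide; open, the fingers measure 114 mm over their backs; the gripper's body (76 mm by 85 mm) begins 54 mm behind the grasp point. The pads swing forward as they close: fully open they stand 13 mm farther back than shut.
Start: joints at [-1.435, 0.527, 1.433, -0, 1.181, -0.178], TCP at [0.194, -0.594, 0.231] pointing down, gripper open.
Joint ranges: [-3.08, 3.08], [-0.75, 2.2], [0.22, 2.44], [-1.43, 4.57], [0, 2.65], [-2.85, 2.85]. Speed limits (rad/s): [2.79, 2.79, 3.14, 3.14, 3.14, 3.14].

### API

Orientations are given as a unit quaternion [x, y, z, w].
In Python, from station import manip, snapshot gives the robot as it stands.
- The arm moves only by the shell command python3 -m crank 'ROWS' [FORCE]. ROWS is JSON, a list of rows, each a list of 5 numbers: the finger opening in m, from 0 to 0.0854, then the shift along the tool's x, y, z in m, then the turn about the tool's x in rad. In form: [[grip, tx, ty, tz, yaw], ...]. A call has 1 to 5 rows; each row shifts and turns the commanded pose from where the row before left it, along the tool's axes as they then stand; what a row does not reach is not made up. A row lasts 1/10 s, in which the tool goes at most 50 mm and 8.59 degrees, less where a joint would pass 70% of its speed; a pose out of reach is approached as far as the arm can. A call is refused whole if a number of a shift passes 0.05 or a number of a turn 0.15, either way. A call with a gripper value outside its range is refused whole. The fingers move at their own pace and stop on an object; FORCE is the grip in N (left out, the last holds). Time passes only in rows, so rows that do not move let the fingers close. It gives the time, the measured TCP pose, the force and the opening at its end, in the units of the state.
- manip.sense(): the state, without advancing time (a new reading comes with each control period).
- snapshot(name): name is "side" or "top"; returns a dict with "image" (420x560x3 uint8, blue, green, red), "range_z" (420x560 float32, m along the optical axis (not along the pixel's ray), 0 where there is no reading), "vertical_fov" (degrees; the focal length in pixels is half the picture's height over the tangent of half this angle, whatever the lens; pixels are square), "cx", "cy" (the principal point, pixels), "distortion" ([k1, k2, p1, p2, k3] as OpenCV has them; the pictures are not rectified), "extrinsics" (4x4, takes a point from world to camera coordinates). Camera axes: x right, y up, looking along -z (the intrinsics and any distortion apply to the point x, -y, -z); pixel columns grow to the right and rows downward; lengths in m; the calibration is good to about 2 mm. A picture is of the moment at which its call begins.
- manip.sign_off(): hands the job in, once; it reports no verdict.
The state is a dict: "t": time; "q": joint angles; "qd": joint speeds; "tau": joint torques, N m; "tcp_pos": TCP position; "tool_rot": TCP orientation; "force": force on the tool from outside, world axes, zero at the start; "ft_torque": the same for the moment, N m; "finger_gap": opening from 0.0 (shut) to 1.0 (fully open).
Only numpy, scipy, OpenCV 4.12 (cv2) and the standard library are available. Lean on these libraries where they do the work, as an engineer would, in place of code of your own. Each camera call takes 0.05 s, during which the arm holds its last target.

## Working session

There is one attempt and no reset: what is moved stays moved. The work goes in short steps, Python scripts to look and compute and a shell command to move; the robot and the scene stay as the last step left them, time stands still between calls to the robot, and variables do not carry over. Pictures are saved under pics/ and viewed, and the job is handed in when it is done.

```bash
ls; mkdir -p pics
cat > h.py <<'E'
import numpy as np, cv2
from station import manip, snapshot
def snap(name,fn):
    s=snapshot(name); cv2.imwrite('pics/'+fn+'.png',s['image']); np.savez('/tmp/'+fn+'.npz',**{k:np.array(v) for k,v in s.items()}); return s
def load(fn): return dict(np.load('/tmp/'+fn+'.npz'))
def K(s):
    f=s['image'].shape[0]/2/np.tan(np.radians(float(s['vertical_fov']))/2)
    return np.array([[f,0,float(s['cx'])],[0,f,float(s['cy'])],[0,0,1]])
def ray(s,uv):
    p=cv2.undistortPoints(np.array(uv,float).reshape(-1,1,2),K(s),np.array(s['distortion'],float))[:,0]
    d=np.c_[p[:,0],-p[:,1],-np.ones(len(p))]
    E=np.array(s['extrinsics']);R,t=E[:3,:3],E[:3,3]
    return -R.T@t, d@R
def atz(s,uv,z):
    o,d=ray(s,uv); return o+d*((z-o[2])/d[:,2])[:,None]
def cloud(s):
    h,w=s['range_z'].shape; v,u=np.mgrid[:h,:w]
    o,d=ray(s,np.c_[u.ravel(),v.ravel()]); P=o+d*s['range_z'].reshape(-1,1)
    P[s['range_z'].ravel()==0]=np.nan
    return P.reshape(h,w,3)
def proj(s,P):
    E=np.array(s['extrinsics']);c=np.atleast_2d(P)@E[:3,:3].T+E[:3,3]
    c=c*[1,-1,-1]
    return cv2.projectPoints(c,np.zeros(3),np.zeros(3),K(s),np.array(s['distortion'],float))[0][:,0]
E
python3 - <<'E'
from h import *
print(manip.sense(), manip.hold_point_z)
for n in('top','side'):
    s=snap(n,n+'0'); print(n,s['vertical_fov'],s['distortion'],s['extrinsics'])
E
```

```text
pics
{'t': 0.0, 'q': array([-1.43449665e+00,  5.28439214e-01,  1.43391133e+00, -3.53939581e-05,
        1.18136024e+00, -1.78503566e-01]), 'qd': array([ 0.00240666,  0.00032844,  0.00250346,  0.00126309, -0.00110504,
        0.00037465]), 'tau': array([-1.48944127e-04, -4.42346764e+01, -1.78023469e+01, -2.11628935e-04,
        8.54400132e-03,  1.07665454e-05]), 'tcp_pos': array([ 0.19343685, -0.59356564,  0.23034729]), 'tool_rot': array([ 0.69836856,  0.11159433, -0.6983601 ,  0.11009644]), 'force': array([0.08525972, 0.48743945, 0.14804627]), 'ft_torque': array([-0.03601831, -0.00308666, -0.01745316]), 'finger_gap': 1.0016721601164926} 0.0187
top 42.40800329190218 [-0.20377412  0.          0.          0.          0.        ] [[-8.98711388e-03 -9.99951950e-01 -3.91516210e-03 -3.26521016e-05]
 [ 9.81545221e-01 -9.56947760e-03  1.90990589e-01 -5.21954545e-01]
 [-1.91018878e-01 -2.12645447e-03  9.81584060e-01 -1.55410524e+00]
 [ 0.00000000e+00  0.00000000e+00  0.00000000e+00  1.00000000e+00]]
side 46.730071007999875 [0.0400235 0.        0.        0.        0.       ] [[ 0.99881286 -0.04558331  0.01717634 -0.51782408]
 [ 0.02076418  0.71738166  0.69637088 -0.0517357 ]
 [-0.04406488 -0.69518754  0.71747653 -1.41827495]
 [ 0.          0.          0.          1.        ]]
```

View pics/top0.png

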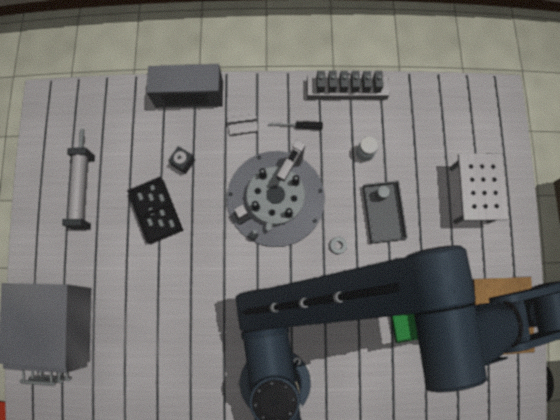

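View pics/side0.png

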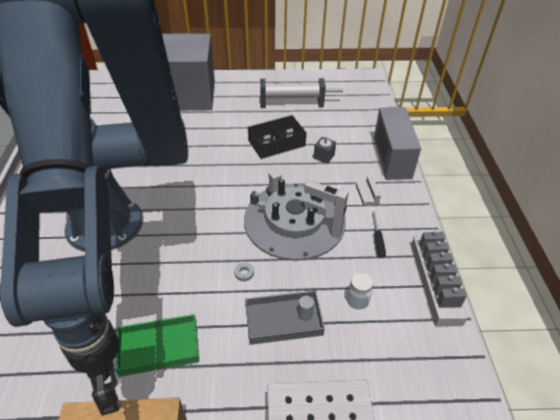

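The top view shows the module at (275,197), and the sensor arm's column end at about (298,150). The chock candidate is the light square at (240,211). The grey tray is at (384,211) with the blank at (383,192). The look-alikes are the green tray at (403,328), the black bin at (155,210) and the bracket at (242,127). I'll enlarge the crops to confirm.

Run:
```python
from h import *
a=load('top0')['image'][140:260,215:335]; b=load('side0')['image'][160:260,235:355]
cv2.imwrite('pics/c1.png',cv2.resize(a,(600,600),interpolation=cv2.INTER_CUBIC))
cv2.imwrite('pics/c2.png',cv2.resize(b,(720,600),interpolation=cv2.INTER_CUBIC))
```

```text
(no output)
```

View pics/c1.png

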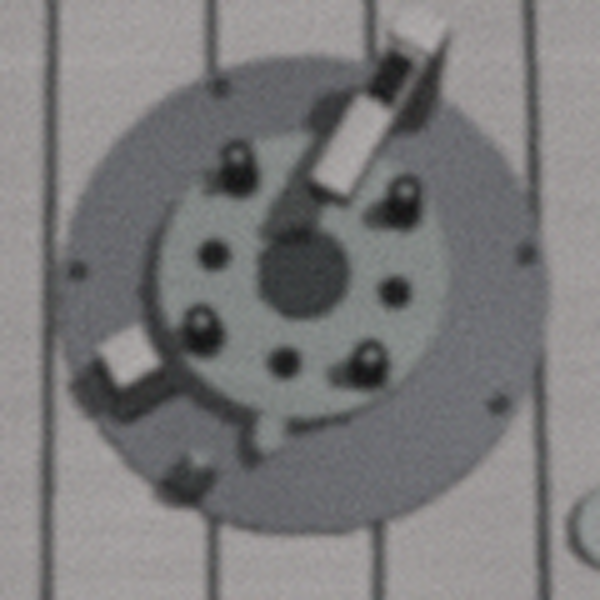

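View pics/c2.png

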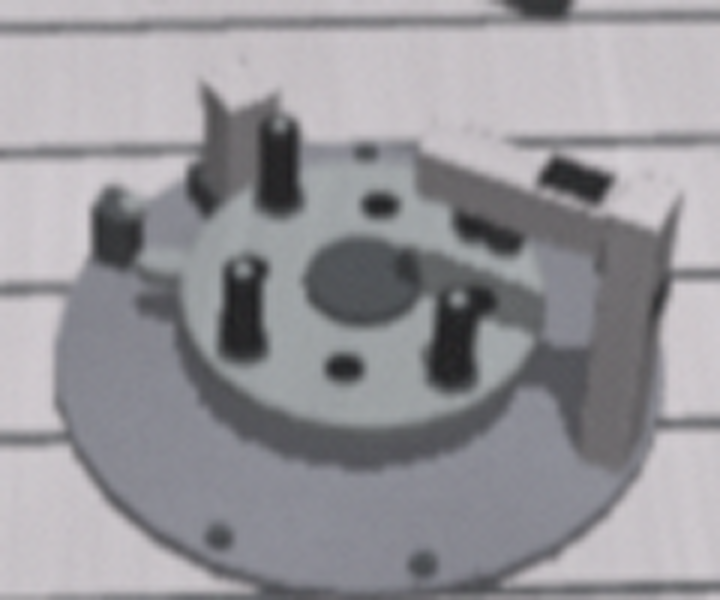

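Run:
```python
from h import *
s=load('top0');C=cloud(s)
np.set_printoptions(precision=4,suppress=True)
Z=C[...,2]
def reg(u0,u1,v0,v1,z0,z1):
    m=np.zeros(Z.shape,bool); m[v0:v1,u0:u1]=1
    m&=(Z>z0)&(Z<z1); return C[m]
print('table z',np.nanmedian(Z[260:280,200:230]))
def circ(p):
    A=np.c_[2*p[:,:2],np.ones(len(p))];x=np.linalg.lstsq(A,(p[:,:2]**2).sum(1),rcond=None)[0]
    return x[:2],np.sqrt(x[2]+x[:2]@x[:2])
p=reg(215,335,145,255,.05,.064).astype(np.float32);p2=p[:,:2]
print('disc minenc',cv2.minEnclosingCircle(p2),np.median(p[:,2]),len(p))
b=reg(215,335,145,255,.008,.017).astype(np.float32)
print('base minenc',cv2.minEnclosingCircle(b[:,:2]),len(b))
ch=reg(230,250,200,222,.085,.105);print('chock top',ch.mean(0),len(ch),cv2.minAreaRect(ch[:,:2].astype(np.float32)))
ch=reg(280,310,135,185,.15,.19);print('beam',ch.mean(0),len(ch),cv2.minAreaRect(ch[:,:2].astype(np.float32)))
t=reg(355,415,175,250,.024,.04);print('tray rim',len(t),cv2.minAreaRect(t[:,:2].astype(np.float32)))
t=reg(355,415,175,250,.001,.04);print('tray all',len(t),cv2.minAreaRect(t[:,:2].astype(np.float32)))
t=reg(370,395,180,205,.05,.07);print('blank',t.mean(0),len(t))
crop=lambda u,v:(215+u/5-.4,140+v/5-.4)
for n,uv,z in [('nose',(268,447),.05),('pointer',(203,455),.05),('center',(305,272),.057),('chocktop',(128,355),.097),('r_ur',(408,186),.108),('r_lr',(374,349),.108),('r_ll',(205,315),.108),('r_ul',(238,150),.108),('column',(418,28),.176)]:
    print(n,atz(s,crop(*uv),z))
v=load('side0')
c2=lambda u,v:(235+u/6-.4,160+v/6-.4)
for n,uv,z in [('chocktop',(240,92),.097),('pointer',(135,235),.05),('nose',(135,265),.05),('center',(362,280),.057),('rA',(282,120),.108),('rB',(243,268),.108),('rC',(460,297),.108)]:
    print('side',n,atz(v,c2(*uv),z))
```

```text
table z 0.00021124709801068065Traceback (most recent call last):
  File "<stdin>", line 13, in <module>
cv2.error: OpenCV(4.12.0) /io/opencv/modules/imgproc/src/shapedescr.cpp:201: error: (-215:Assertion failed) count >= 0 && (depth == CV_32F || depth == CV_32S) in function 'minEnclosingCircle'
```

```bash
cat > m1.py <<'E'
from h import *
s=load('top0');C=cloud(s)
np.set_printoptions(precision=4,suppress=True)
Z=C[...,2]
def reg(u0,u1,v0,v1,z0,z1):
    m=np.zeros(Z.shape,bool); m[v0:v1,u0:u1]=1
    m&=(Z>z0)&(Z<z1); return C[m]
f=lambda p:np.ascontiguousarray(p[:,:2],dtype=np.float32)
p=reg(215,335,145,255,.05,.064)
print('disc minenc',cv2.minEnclosingCircle(f(p)),np.median(p[:,2]),len(p))
b=reg(215,335,145,255,.008,.017)
print('base minenc',cv2.minEnclosingCircle(f(b)),len(b))
ch=reg(230,250,200,222,.085,.105);print('chock top',ch.mean(0),len(ch),cv2.minAreaRect(f(ch)))
ch=reg(280,310,135,185,.15,.19);print('beam',ch.mean(0),len(ch),cv2.minAreaRect(f(ch)))
t=reg(355,415,175,250,.024,.04);print('tray rim',len(t),cv2.minAreaRect(f(t)))
t=reg(355,415,175,250,.003,.04);print('tray all',len(t),cv2.minAreaRect(f(t)))
t=reg(370,395,180,205,.05,.07);print('blank',t.mean(0),len(t))
crop=lambda u,v:(215+u/5-.4,140+v/5-.4)
for n,uv,z in [('nose',(268,447),.05),('pointer',(203,455),.05),('center',(305,272),.057),('chocktop',(128,355),.097),('r_ur',(408,186),.108),('r_lr',(374,349),.108),('r_ll',(205,315),.108),('r_ul',(238,150),.108),('column',(418,28),.176)]:
    print(n,atz(s,crop(*uv),z))
v=load('side0')
c2=lambda u,v:(235+u/6-.4,160+v/6-.4)
for n,uv,z in [('chocktop',(240,92),.097),('pointer',(135,235),.05),('nose',(135,265),.05),('center',(362,280),.057),('rA',(282,120),.108),('rB',(243,268),.108),('rC',(460,297),.108)]:
    print('side',n,atz(v,c2(*uv),z))
E
python3 m1.py
```

```text
disc minenc ((0.54691481590271, -0.012295819818973541), 0.14285577833652496) 0.05753923199151356 2208
base minenc ((0.5556557774543762, -0.009720944799482822), 0.2367355078458786) 3392
chock top [0.4986 0.095  0.0967] 96 ((0.4998231530189514, 0.09548410773277283), (0.02982199750840664, 0.027111604809761047), 26.576576232910156)
beam [ 0.6319 -0.0515  0.1718] 400 ((0.6301605701446533, -0.047469478100538254), (0.030327042564749718, 0.1173696368932724), 58.10676574707031)
tray rim 327 ((0.5070069432258606, -0.3375976085662842), (0.183477982878685, 0.1129227727651596), 5.592621803283691)
tray all 2104 ((0.5095877647399902, -0.34249380230903625), (0.18770071864128113, 0.2361186146736145), 87.9683609008789)
blank [ 0.5588 -0.3265  0.063 ] 108
nose [[0.452  0.0154 0.05  ]]
pointer [[0.4476 0.0537 0.05  ]]
center [[ 0.5556 -0.0073  0.057 ]]
chocktop [[0.4991 0.0948 0.097 ]]
r_ur [[ 0.5948 -0.0673  0.108 ]]
r_lr [[ 0.4992 -0.0463  0.108 ]]
r_ll [[0.5199 0.0501 0.108 ]]
r_ul [[0.6172 0.0308 0.108 ]]
column [[ 0.6688 -0.0719  0.176 ]]
side chocktop [[0.4975 0.0877 0.097 ]]
side pointer [[0.4446 0.037  0.05  ]]
side nose [[0.4445 0.0165 0.05  ]]
side center [[ 0.5532 -0.0036  0.057 ]]
side rA [[0.5166 0.0552 0.108 ]]
side rB [[ 0.4943 -0.0435  0.108 ]]
side rC [[ 0.592  -0.0647  0.108 ]]
```

```bash
cat >> h.py <<'E'
from scipy.spatial.transform import Rotation as R_
def st():
    s=manip.sense(); R=R_.from_quat(s['tool_rot']).as_matrix()
    print('t %.2f tcp %s jawdir(y) %.1f x_axis %s q %s F %s gap %.4f'%(s['t'],np.round(s['tcp_pos'],4),np.degrees(np.arctan2(R[1,1],R[0,1])),np.round(R[:,0],3),np.round(s['q'],2),np.round(s['force'],1),s['finger_gap']*.0854))
    return s,R
def plan(P,jaw=None):
    s,R=st(); d=R.T@(np.array(P)-s['tcp_pos']); print('tool shift',np.round(d,4))
    if jaw is not None:
        # turn +th about tool x (down) lowers world angle
        c=np.degrees(np.arctan2(R[1,1],R[0,1])); e=(c-jaw+180)%360-180
        print('yaw rad options',round(np.radians(e),3), round(np.radians((e)%360-180),3))
E
python3 - <<'E'
from h import *
np.set_printoptions(precision=4,suppress=True)
v=load('side0');C=cloud(v);Z=C[...,2]
def reg(u0,u1,v0,v1,z0,z1):
    m=np.zeros(Z.shape,bool); m[v0:v1,u0:u1]=1
    m&=(Z>z0)&(Z<z1); return C[m]
f=lambda p:np.ascontiguousarray(p[:,:2],dtype=np.float32)
c=reg(266,284,170,182,.09,.103);print('chock',c.mean(0),len(c),cv2.minAreaRect(f(c)))
c=reg(280,355,175,225,.165,.18);print('beam',c.mean(0),cv2.minAreaRect(f(c)))
c=reg(240,330,285,345,.026,.037);print('tray',len(c),cv2.minAreaRect(f(c)))
c=reg(295,320,290,325,.056,.066);print('blank',len(c),c.mean(0))
c=reg(245,320,295,335,-.002,.012);print('floor z',np.median(c[:,2]))
# disc circle: robust search on top view disc points
for nm,sc,box in(('top','top0',(235,315,150,230)),('side','side0',(250,345,170,245))):
    C=cloud(load(sc));Z=C[...,2];u0,u1,v0,v1=box
    D=C[v0:v1,u0:u1].reshape(-1,3);D=D[(abs(D[:,2]-.057)<.005)]
    best=max(((((D[:,:2]-[x,y])**2).sum(1)<.0885**2).sum(),x,y) for x in np.arange(.54,.57,.001) for y in np.arange(-.02,.01,.001))
    al=[(x,y) for x in np.arange(.54,.57,.001) for y in np.arange(-.02,.01,.001) if (((D[:,:2]-[x,y])**2).sum(1)<.0885**2).sum()>=best[0]-2]
    print(nm,'disc',best,np.mean(al,0),len(D))
plan([.498,.0945,.2],29.4)
E
```

```text
chock [0.4981 0.0906 0.0949] 79 ((0.5026076436042786, 0.08213380724191666), (0.029744766652584076, 0.05692969262599945), 27.144750595092773)
beam [ 0.6319 -0.0562  0.1712] ((0.6274909973144531, -0.051280487328767776), (0.032314982265233994, 0.11810550093650818), 57.95016098022461)
tray 530 ((0.5052815079689026, -0.3388785123825073), (0.1795821338891983, 0.1139315664768219), 5.928725719451904)
blank 149 [ 0.5589 -0.3305  0.0628]
floor z 0.003909854195799589
top disc (np.int64(1810), np.float64(0.554), np.float64(-0.004999999999999987)) [ 0.554  -0.0055] 1853
side disc (np.int64(1625), np.float64(0.553), np.float64(-0.009999999999999992)) [ 0.5528 -0.0094] 1730
t 0.10 tcp [ 0.1934 -0.5936  0.2304] jawdir(y) -72.0 x_axis [-0.     0.002 -1.   ] q [-1.43  0.53  1.43 -0.    1.18 -0.18] F [0.8 0.2 0.2] gap 0.0853
tool shift [ 0.0317 -0.56   -0.5026]
yaw rad options -1.769 1.372
```

```bash
python3 -m crank '[[0.06,0,-0.03,-0.027,0],[0.06,0,-0.035,-0.0315,0],[0.06,0,-0.035,-0.0315,0],[0.06,0,-0.035,-0.0315,0],[0.06,0,-0.035,-0.0315,0]]' 40
python3 -m crank '[[0.06,0,-0.035,-0.0315,0],[0.06,0,-0.035,-0.0315,0],[0.06,0,-0.035,-0.0315,0],[0.06,0,-0.035,-0.0315,0],[0.06,0,-0.035,-0.0315,0]]'
python3 -m crank '[[0.06,0,-0.035,-0.0315,0],[0.06,0,-0.035,-0.0315,0],[0.06,0,-0.035,-0.0315,0],[0.06,0,-0.035,-0.0315,0],[0.06,0,-0.035,-0.0315,0]]'
python3 -m crank '[[0.06,0,0,0,-0.14],[0.06,0,0,0,-0.14],[0.06,0,0,0,-0.14],[0.06,0,0,0,-0.14],[0.06,0,0,0,-0.14]]'
python3 -m crank '[[0.06,0,0,0,-0.14],[0.06,0,0,0,-0.14],[0.06,0,0,0,-0.14],[0.06,0,0,0,-0.14],[0.06,0,0,0,-0.14]]'
python3 -c "
from h import *
plan([.498,.0945,.2],29.4)"
```

```text
t: 0.6
tcp_pos: [0.2867, -0.3832, 0.231]
tool_rot: [0.698, 0.111, -0.698, 0.11]
force: [0.8, -0.7, 0.3]
finger_gap: 0.701
t: 1.1
tcp_pos: [0.3822, -0.1682, 0.2312]
tool_rot: [-0.698, -0.111, 0.698, -0.111]
force: [1.1, -0.2, -0.6]
finger_gap: 0.703
t: 1.6
tcp_pos: [0.4778, 0.0471, 0.2312]
tool_rot: [-0.698, -0.111, 0.698, -0.111]
force: [0.1, -0.7, 0.2]
finger_gap: 0.703
t: 2.1
tcp_pos: [0.4772, 0.0453, 0.231]
tool_rot: [-0.617, -0.346, 0.617, -0.345]
force: [-0.6, 0.5, -0.0]
finger_gap: 0.702
t: 2.6
tcp_pos: [0.4772, 0.0452, 0.231]
tool_rot: [0.461, 0.536, -0.461, 0.536]
force: [0.6, 0.0, -0.5]
finger_gap: 0.703
t 2.60 tcp [0.4772 0.0452 0.231 ] jawdir(y) 8.6 x_axis [-0.001  0.    -1.   ] q [-0.14  0.33  1.79  0.    1.02 -0.29] F [ 0.6  0.  -0.5] gap 0.0600
tool shift [ 0.031   0.028  -0.0457]
yaw rad options -0.363 2.778
```

```bash
python3 -m crank '[[0.06,0.015,0.014,-0.023,0],[0.06,0.016,0.014,-0.023,0],[0.06,0,0,0,-0.12],[0.06,0,0,0,-0.12],[0.06,0,0,0,-0.11]]'
python3 -m crank '[[0.06,0,0,0,0]]'
python3 - <<'E'
from h import *
snap('top','top1');s=snap('side','side1')
plan([.498,.094,.055],28.8)
a=load('top1')['image'][130:270,185:325]; b=s['image'][130:260,225:355]
cv2.imwrite('pics/d1.png',np.hstack([cv2.resize(a,(400,400)),cv2.resize(b,(400,400))]))
E
```

```text
t: 3.1
tcp_pos: [0.4983, 0.095, 0.1997]
tool_rot: [0.361, 0.608, -0.361, 0.608]
force: [-0.0, 0.2, -0.4]
finger_gap: 0.705
t: 3.2
tcp_pos: [0.4983, 0.0948, 0.1999]
tool_rot: [0.362, 0.607, -0.363, 0.607]
force: [0.0, -1.0, -0.3]
finger_gap: 0.699
t 3.30 tcp [0.4984 0.0947 0.2001] jawdir(y) 28.2 x_axis [-0.001  0.    -1.   ] q [-0.03  0.41  1.76  0.    0.97 -0.52] F [ 0.1 -0.2  1. ] gap 0.0603
tool shift [ 0.1451 -0.0006  0.0004]
yaw rad options -0.011 3.131
```

View pics/d1.png

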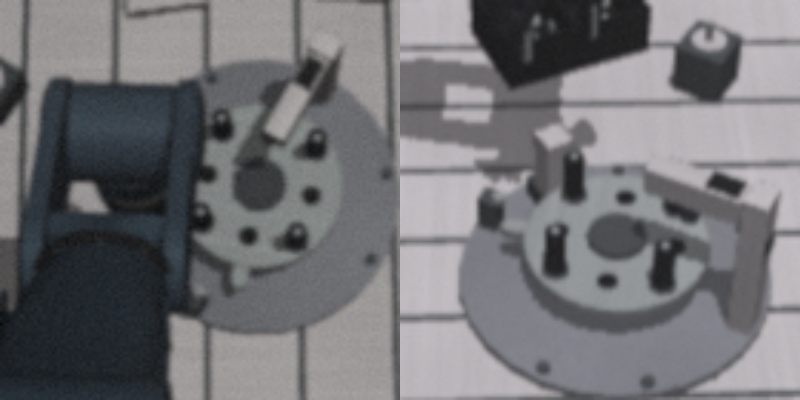

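View pics/side1.png

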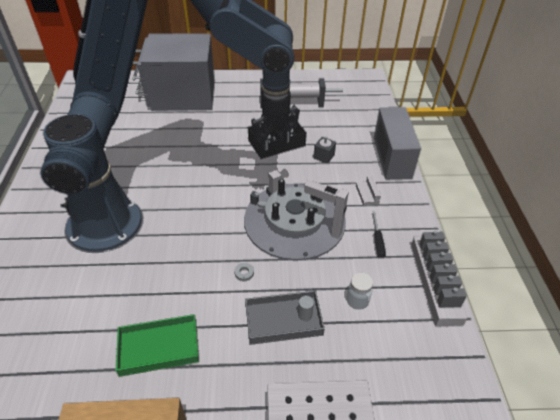

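Run:
```python
from h import *
s=load('side1'); t=load('top1')
for n,P in [('tcp',[.498,.095,.2]),('chocktop',[.498,.095,.097])]: print(n,proj(s,P),proj(t,P))
print(manip.sense()['q'])
```

```text
tcp [[274.87440164 145.92748458]] [[237.57917607 204.04229706]]
chocktop [[274.6699732  173.27223619]] [[240.14343452 210.9878774 ]]
[-3.29102069e-02  4.14341629e-01  1.75760767e+00  2.73431282e-05
  9.70226970e-01 -5.24602080e-01]
```

The full side view shows the gripper at (275,135), directly above the chock top at (275,173). That agrees with the projected TCP at (275,146), so I'll descend and grip.

```bash
python3 -m crank '[[0.06,0.03,0,0,0],[0.06,0.04,0,0,0],[0.06,0.035,0,0,0],[0.06,0.025,0,0,0],[0.06,0.014,0,0,0]]'
python3 -m crank '[[0.02,0,0,0,0],[0.02,0,0,0,0],[0.02,0,0,0,0],[0.02,0,0,0,0],[0.02,0,0,0,0]]' 50
python3 -c "
from h import *
st()"
```

```text
t: 3.8
tcp_pos: [0.4975, 0.0945, 0.0542]
tool_rot: [0.363, 0.608, -0.364, 0.606]
force: [0.3, 0.3, 0.8]
finger_gap: 0.705
t: 4.3
tcp_pos: [0.499, 0.0947, 0.057]
tool_rot: [0.363, 0.607, -0.362, 0.607]
force: [-0.3, 0.2, -1.5]
finger_gap: 0.321
t 4.30 tcp [0.499  0.0947 0.057 ] jawdir(y) 28.3 x_axis [ 0.001 -0.    -1.   ] q [-0.03  0.66  1.86  0.    0.62 -0.53] F [-0.3  0.2 -1.5] gap 0.0275
```

```bash
python3 -m crank '[[0.02,-0.01,0,0,0],[0.02,-0.025,0,0,0],[0.02,-0.035,0,0,0],[0.02,-0.035,0,0,0],[0.02,-0.035,0,0,0]]'
python3 -m crank '[[0.02,-0.015,0,0,0],[0.02,0,0,0,0]]'
python3 - <<'E'
from h import *
s=snap('side','side2'); a=s['image'][60:240,215:375]
cv2.imwrite('pics/e1.png',cv2.resize(a,(533,600)))
snap('top','top2')
plan([.466,-.3415,.2],5.7)
E
```

```text
t: 4.8
tcp_pos: [0.4982, 0.0947, 0.1984]
tool_rot: [0.363, 0.607, -0.363, 0.607]
force: [1.4, -0.1, -1.4]
finger_gap: 0.322
t: 5.0
tcp_pos: [0.5002, 0.0947, 0.2147]
tool_rot: [0.364, 0.605, -0.361, 0.609]
force: [0.8, -0.4, -2.0]
finger_gap: 0.319
t 5.10 tcp [0.4981 0.0947 0.2116] jawdir(y) 28.3 x_axis [ 0.  0. -1.] q [-0.03  0.4   1.75  0.    1.   -0.53] F [-0.5  0.6 -1.4] gap 0.0274
tool shift [ 0.0115 -0.235   0.3688]
yaw rad options 0.395 -2.747
```

View pics/e1.png

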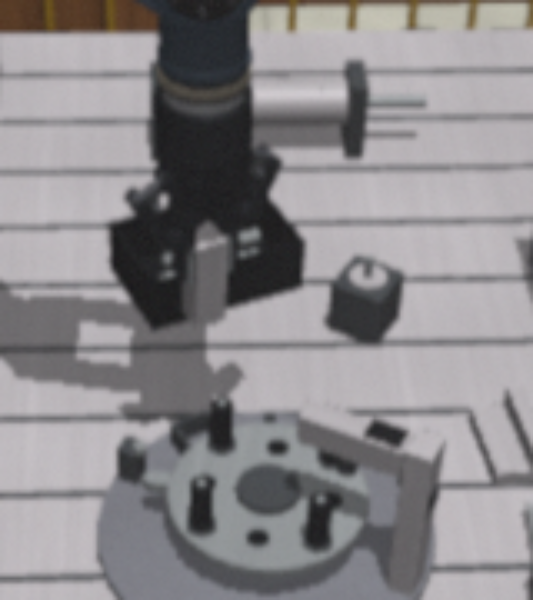

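The chock hangs upright in the jaws at crop (208,270), clear of its pocket, with the gap still 27 mm. Next I'll carry it to the tray.

```bash
python3 -m crank '[[0.02,0,-0.0125,0.0194,0],[0.02,0,-0.0235,0.0368,0],[0.02,0,-0.0235,0.0368,0],[0.02,0,-0.0235,0.0368,0],[0.02,0,-0.0235,0.0368,0]]'
python3 -m crank '[[0.02,0,-0.0235,0.0368,0],[0.02,0,-0.0235,0.0368,0],[0.02,0,-0.0235,0.0368,0],[0.02,0,-0.0235,0.0368,0],[0.02,0,-0.0235,0.0368,0]]'
python3 -m crank '[[0.02,0,-0.011,0.0185,0],[0.02,0,0,0,0.13],[0.02,0,0,0,0.13],[0.02,0,0,0,0.13],[0.02,0,0,0,0]]'
python3 - <<'E'
from h import *
plan([.466,-.3415,.0515],5.7)
s=snap('side','side3'); snap('top','top3')
a=s['image'][180:360,180:360]
cv2.imwrite('pics/f1.png',cv2.resize(a,(600,600)))
C=cloud(s);Z=C[...,2];m=np.zeros(Z.shape,bool);m[240:330,220:360]=1
P=C[m&(Z>.13)&(Z<.22)]; print(len(P),P.min(0),P.max(0))
E
```

```text
t: 5.6
tcp_pos: [0.4823, -0.1035, 0.2096]
tool_rot: [0.362, 0.609, -0.363, 0.606]
force: [0.6, -0.7, -1.4]
finger_gap: 0.324
t: 6.1
tcp_pos: [0.4663, -0.3211, 0.2092]
tool_rot: [0.363, 0.608, -0.362, 0.605]
force: [1.2, -0.2, -1.8]
finger_gap: 0.322
t: 6.6
tcp_pos: [0.466, -0.3405, 0.2096]
tool_rot: [0.474, 0.527, -0.473, 0.524]
force: [-0.2, -0.8, -2.5]
finger_gap: 0.323
t 6.60 tcp [ 0.466  -0.3405  0.2096] jawdir(y) 6.0 x_axis [-0.003  0.003 -1.   ] q [-0.82  0.49  1.58  0.    1.08 -0.93] F [-0.2 -0.8 -2.5] gap 0.0276
tool shift [0.1581 0.0003 0.0016]
yaw rad options 0.005 -3.137
216 [ 0.44210991 -0.35767379  0.16509203] [ 0.49162081 -0.34081402  0.21972363]
```

View pics/f1.png

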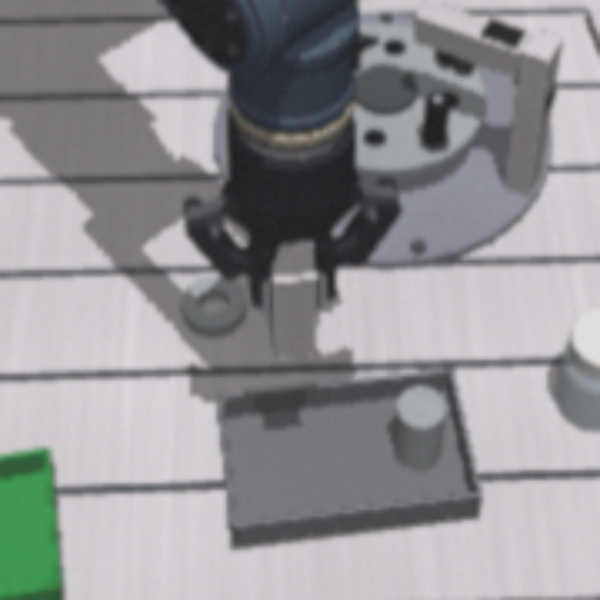

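The chock is upright above the tray's free end and the blank at crop (420,425) is well clear. Lowering.

```bash
python3 -m crank '[[0.02,0.025,0,0,0],[0.02,0.04,0,0,0],[0.02,0.04,0,0,0],[0.02,0.03,0,0,0],[0.02,0.015,0,0,0]]'
python3 -m crank '[[0.02,0.003,0,0,0],[0.02,0.002,0,0,0],[0.02,0,0,0,0]]'
python3 -c "
from h import *
st()"
```

```text
t: 7.2
tcp_pos: [0.4653, -0.3398, 0.058]
tool_rot: [0.473, 0.528, -0.472, 0.524]
force: [0.1, -0.3, -2.6]
finger_gap: 0.321
t: 7.5
tcp_pos: [0.4673, -0.3422, 0.057]
tool_rot: [0.473, 0.525, -0.473, 0.526]
force: [0.2, -0.6, -1.8]
finger_gap: 0.321
t 7.50 tcp [ 0.4673 -0.3422  0.057 ] jawdir(y) 6.0 x_axis [ 0.001 -0.001 -1.   ] q [-0.82  0.71  1.68  0.    0.75 -0.93] F [ 0.2 -0.6 -1.8] gap 0.0274
```

```bash
python3 -m crank '[[0.02,0.002,0,0,0],[0.02,0.002,0,0,0],[0.02,0,0,0,0]]'
python3 -m crank '[[0.02,0.0015,0,0,0],[0.02,0.001,0,0,0],[0.02,0,0,0,0]]'
python3 -m crank '[[0.02,0.001,0,0,0],[0.02,0,0,0,0]]'
python3 -c "
from h import *
st();s=snap('side','side4');cv2.imwrite('pics/g1.png',cv2.resize(s['image'][250:350,220:340],(720,600)))"
```

```text
t: 7.8
tcp_pos: [0.4669, -0.3419, 0.0527]
tool_rot: [0.473, 0.525, -0.473, 0.526]
force: [0.6, -0.5, -2.3]
finger_gap: 0.317
t: 8.1
tcp_pos: [0.4667, -0.3417, 0.0497]
tool_rot: [0.473, 0.525, -0.473, 0.525]
force: [0.7, 0.0, -1.6]
finger_gap: 0.319
t: 8.3
tcp_pos: [0.4668, -0.3418, 0.0488]
tool_rot: [0.473, 0.525, -0.473, 0.525]
force: [-1.2, 0.5, -2.7]
finger_gap: 0.323
t 8.30 tcp [ 0.4668 -0.3418  0.0488] jawdir(y) 6.0 x_axis [ 0. -0. -1.] q [-0.83  0.73  1.68  0.    0.73 -0.93] F [-1.2  0.5 -2.7] gap 0.0275
```

View pics/g1.png

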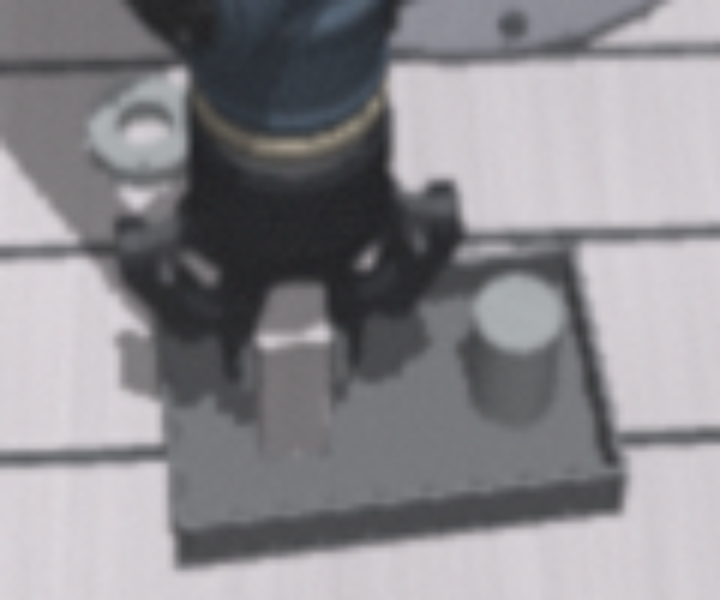

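The chock is nearly on the tray floor. I'll creep down until the force shows contact.

```bash
python3 -m crank '[[0.02,0.001,0,0,0],[0.02,0,0,0,0]]'
python3 -m crank '[[0.02,0.001,0,0,0],[0.02,0,0,0,0]]'
python3 -m crank '[[0.02,0.001,0,0,0],[0.02,0,0,0,0]]'
```

```text
t: 8.55
tcp_pos: [0.4668, -0.3418, 0.0487]
tool_rot: [0.473, 0.525, -0.473, 0.525]
force: [-0.4, 0.4, 5.1]
finger_gap: 0.321
t: 8.75
tcp_pos: [0.4668, -0.3418, 0.0487]
tool_rot: [0.473, 0.525, -0.473, 0.526]
force: [-2.4, 2.3, 11.4]
finger_gap: 0.321
t: 8.95
tcp_pos: [0.4668, -0.3418, 0.0486]
tool_rot: [0.473, 0.525, -0.473, 0.526]
force: [-3.7, 3.4, 17.8]
finger_gap: 0.324
```

```bash
python3 -m crank '[[0.02,-0.0025,0,0,0],[0.02,0,0,0,0],[0.05,0,0,0,0],[0.05,0,0,0,0],[0.05,0,0,0,0]]' 20
python3 -m crank '[[0.05,0,0,0,0],[0.05,-0.015,0,0,0],[0.05,-0.03,0,0,0],[0.05,-0.04,0,0,0],[0.05,-0.04,0,0,0]]'
python3 - <<'E'
from h import *
np.set_printoptions(precision=4,suppress=True)
st();s=snap('side','side5');t=snap('top','top5');cv2.imwrite('pics/g2.png',np.hstack([cv2.resize(s['image'][250:350,220:340],(400,333)),cv2.resize(t['image'][170:270,330:450],(400,333))]))
C=cloud(s);Z=C[...,2];m=np.zeros(Z.shape,bool);m[260:340,240:320]=1
P=C[m&(Z>.08)&(Z<.105)]; print(len(P),P.mean(0),P.max(0))
E
```

```text
t: 9.45
tcp_pos: [0.4668, -0.3418, 0.048]
tool_rot: [0.473, 0.525, -0.473, 0.525]
force: [-1.6, 0.7, 0.5]
finger_gap: 0.589
t: 9.95
tcp_pos: [0.4664, -0.3414, 0.174]
tool_rot: [0.473, 0.526, -0.473, 0.525]
force: [1.2, -0.0, 0.9]
finger_gap: 0.589
t 9.95 tcp [ 0.4664 -0.3414  0.174 ] jawdir(y) 6.0 x_axis [-0.001  0.001 -1.   ] q [-0.83  0.54  1.61  0.    1.   -0.93] F [ 1.2 -0.   0.9] gap 0.0503
146 [ 0.4674 -0.3443  0.0879] [ 0.4815 -0.3271  0.0941]
```

View pics/g2.png

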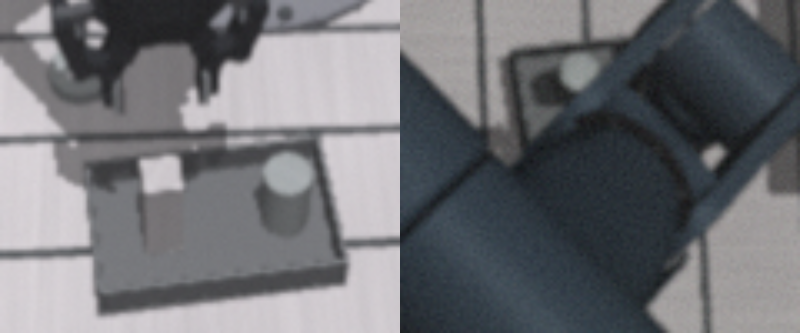

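The chock stands upright and free in the tray, with its top at about 0.09 m. The blank hasn't been disturbed. Next is the dial. I'll cage the roller on the robot side (roller0) between the pads, turn it about 95° on the side away from the beam, go back by one roller spacing, and repeat this four times.

```bash
python3 -c "
from h import *
plan([.4965,-.045,.17],122.5)"
```

```text
t 10.05 tcp [ 0.4696 -0.3446  0.1789] jawdir(y) 6.0 x_axis [ 0.008 -0.009 -1.   ] q [-0.82  0.53  1.6   0.    1.   -0.93] F [ 0.8 -2.3  0.1] gap 0.0501
tool shift [ 0.0065  0.0579 -0.2953]
yaw rad options -2.034 1.108
```

```bash
python3 -m crank '[[0.04,0,0.0083,-0.0422,0],[0.04,0,0.0083,-0.0422,0],[0.04,0,0.0083,-0.0422,0],[0.04,0,0.0083,-0.0422,0],[0.04,0,0.0083,-0.0422,0]]'
python3 -m crank '[[0.04,0,0.0083,-0.0422,0],[0.04,0,0.0083,-0.0422,0],[0.04,0,0,0,-0.136],[0.04,0,0,0,-0.136],[0.04,0,0,0,-0.136]]'
python3 -m crank '[[0.04,0,0,0,-0.136],[0.04,0,0,0,-0.136],[0.04,0,0,0,-0.136],[0.04,0,0,0,-0.136],[0.04,0,0,0,-0.136]]'
python3 -m crank '[[0.04,0,0,0,-0.136],[0.04,0,0,0,-0.136],[0.04,0,0,0,-0.136],[0.04,0,0,0,-0.136],[0.04,0,0,0,-0.136]]'
python3 -m crank '[[0.04,0,0,0,-0.13],[0.04,0,0,0,-0.13],[0.04,0,0,0,0]]'
python3 - <<'E'
from h import *
np.set_printoptions(precision=4,suppress=True)
plan([.4965,-.045,.072],122.5)
s=snap('side','side6');t=snap('top','top6');cv2.imwrite('pics/h1.png',np.hstack([cv2.resize(s['image'][140:260,235:355],(400,400)),cv2.resize(t['image'][130:270,205:345],(400,400))]))
E
```

```text
t: 10.55
tcp_pos: [0.4856, -0.1258, 0.1727]
tool_rot: [0.473, 0.526, -0.474, 0.525]
force: [0.0, 0.0, -0.8]
finger_gap: 0.473
t: 11.05
tcp_pos: [0.4934, -0.041, 0.1726]
tool_rot: [0.355, 0.612, -0.355, 0.611]
force: [-0.1, -0.2, 0.3]
finger_gap: 0.472
t: 11.55
tcp_pos: [0.4934, -0.0418, 0.1726]
tool_rot: [0.131, 0.695, -0.131, 0.694]
force: [0.9, 0.5, 0.8]
finger_gap: 0.467
t: 12.05
tcp_pos: [0.4934, -0.0418, 0.1726]
tool_rot: [-0.108, 0.699, 0.108, 0.698]
force: [-0.5, -0.8, -0.5]
finger_gap: 0.469
t: 12.35
tcp_pos: [0.4934, -0.0418, 0.1727]
tool_rot: [-0.195, 0.68, 0.196, 0.679]
force: [-0.2, 0.6, 0.5]
finger_gap: 0.465
t 12.35 tcp [ 0.4934 -0.0418  0.1727] jawdir(y) 122.1 x_axis [-0.001  0.    -1.   ] q [-0.31  0.44  1.81  0.    0.89 -2.44] F [-0.2  0.6  0.5] gap 0.0397
tool shift [ 0.1007 -0.0044  0.001 ]
yaw rad options -0.006 3.135
```

View pics/h1.png

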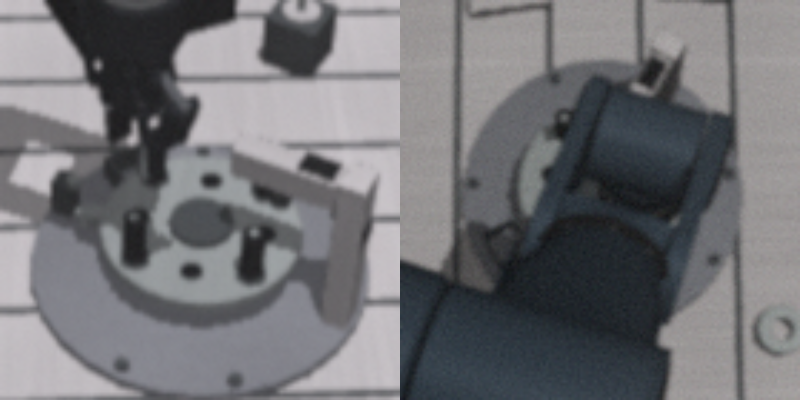

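Run:
```python
from h import *
np.set_printoptions(precision=4,suppress=True)
for f in('side0','side6','top0'):
    C=cloud(load(f));Z=C[...,2]
    for n,c in dict(r0=(.4965,-.045),r3=(.518,.052),r1=(.594,-.066),r2=(.615,.03)).items():
        m=(Z>.102)&(Z<.112)&(np.hypot(C[...,0]-c[0],C[...,1]-c[1])<.016)
        if m.sum(): print(f,n,m.sum(),C[m].mean(0))
s=load('side6'); print(proj(s,[.4965,-.045,.108]),proj(s,[.4934,-.0418,.1727]))
```

```text
side0 r0 37 [ 0.4939 -0.0473  0.1062]
side0 r3 30 [0.515  0.0495 0.1064]
side0 r1 34 [ 0.5906 -0.0684  0.1066]
side6 r0 37 [ 0.4938 -0.047   0.1058]
side6 r1 36 [ 0.5906 -0.0693  0.1068]
top0 r0 33 [ 0.4949 -0.0435  0.1077]
top0 r3 30 [0.5172 0.0535 0.1076]
top0 r1 34 [ 0.5921 -0.0642  0.1082]
top0 r2 27 [0.6138 0.0321 0.1084]
[[275.9058 204.6383]] [[274.8741 186.7589]]
```

```bash
python3 -m crank '[[0.04,0.01,-0.004,-0.001,0],[0.04,0.03,0,0,0],[0.04,0.03,0,0,0],[0.04,0.02,0,0,0],[0.04,0.01,0,0,0]]'
python3 -m crank '[[0.022,0,0,0,0],[0.022,0,0,0,0],[0.022,0,0,0,0]]' 20
python3 - <<'E'
from h import *
st()
s=snap('side','side7');cv2.imwrite('pics/i1.png',cv2.resize(s['image'][140:260,235:355],(600,600)))
E
```

```text
t: 12.95
tcp_pos: [0.4939, -0.0457, 0.071]
tool_rot: [-0.195, 0.681, 0.196, 0.678]
force: [0.2, -0.4, -0.4]
finger_gap: 0.469
t: 13.25
tcp_pos: [0.4952, -0.0457, 0.074]
tool_rot: [-0.196, 0.679, 0.196, 0.68]
force: [-0.9, 0.5, -0.4]
finger_gap: 0.257
t 13.25 tcp [ 0.4952 -0.0457  0.074 ] jawdir(y) 122.1 x_axis [ 0.  0. -1.] q [-0.32  0.62  1.88  0.    0.64 -2.45] F [-0.9  0.5 -0.4] gap 0.0219
```

View pics/i1.png

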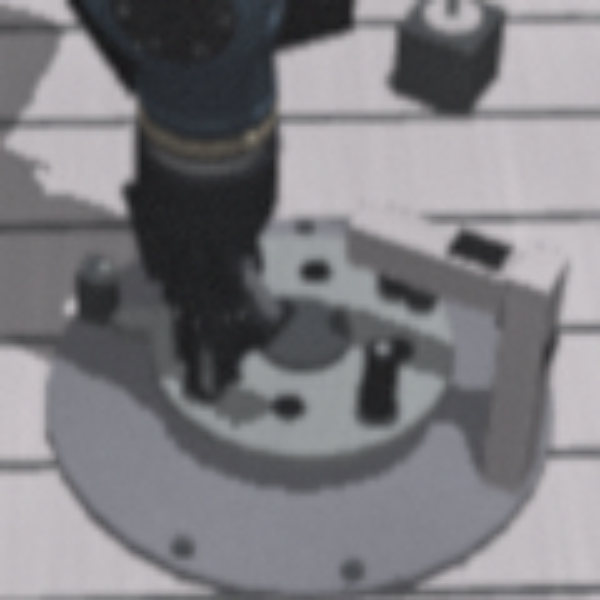

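The gripper is down around roller0 at crop (205,385), well clear of the beam at (340,240). Starting stroke 1.

```bash
python3 -m crank '[[0.022,0,0.0048,0.0002,0.068],[0.022,0,0.0096,0.0007,0.1375],[0.022,0,0.0096,0.0007,0.1375],[0.022,0,0.0096,0.0007,0.1375],[0.022,0,0.0096,0.0007,0.1375]]'
python3 - <<'E'
from h import *
s,R=st(); p=s['tcp_pos'][:2]-[.5538,-.0075]; print(np.hypot(*p),np.degrees(np.arctan2(p[1],p[0])))
E
```

```text
t: 13.8
tcp_pos: [0.4859, -0.005, 0.0745]
tool_rot: [0.021, 0.705, -0.023, 0.708]
force: [-0.2, -2.9, 0.8]
finger_gap: 0.259
t 13.80 tcp [ 0.4859 -0.005   0.0745] jawdir(y) 86.4 x_axis [ 0.004 -0.002 -1.   ] q [-0.24  0.61  1.91 -0.    0.62 -1.75] F [-0.2 -2.9  0.8] gap 0.0221
0.06790624958434789 177.88864347015746
```

```bash
python3 -m crank '[[0.022,0,0.0096,0.0007,0.1375],[0.022,0,0.0096,0.0007,0.1375],[0.022,0,0.0096,0.0007,0.1375],[0.022,0,0.0096,0.0007,0.1375],[0.022,0,0,0,0]]'
python3 - <<'E'
from h import *
s,R=st(); p=s['tcp_pos'][:2]-[.5538,-.0075]; print(np.hypot(*p),np.degrees(np.arctan2(p[1],p[0])))
s=snap('side','side8');cv2.imwrite('pics/j1.png',cv2.resize(s['image'][140:260,235:355],(600,600)))
E
```

```text
t: 14.3
tcp_pos: [0.499, 0.0319, 0.0745]
tool_rot: [0.211, 0.673, -0.211, 0.676]
force: [-0.2, 1.3, 1.6]
finger_gap: 0.258
t 14.30 tcp [0.499  0.0319 0.0745] jawdir(y) 55.3 x_axis [ 0.004 -0.    -1.   ] q [-0.16  0.62  1.88  0.    0.64 -1.13] F [-0.2  1.3  1.6] gap 0.0220
0.06749542460389295 144.25956910069917
```

View pics/j1.png

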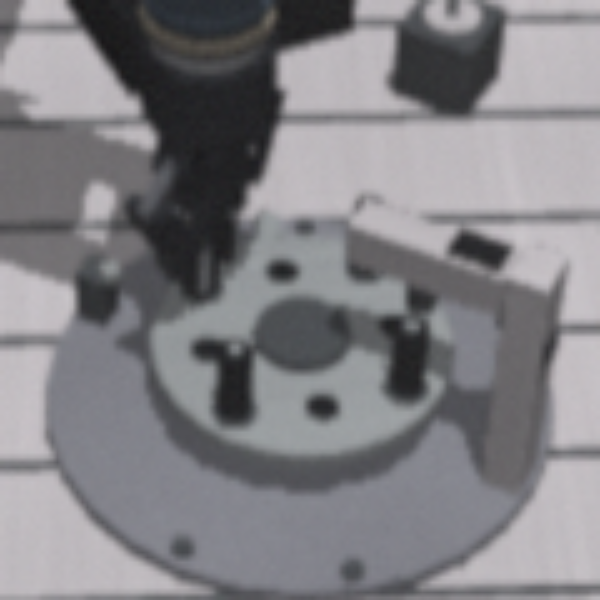

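```bash
python3 -m crank '[[0.022,0,0.0096,0.0007,0.1375],[0.022,0,0.0096,0.0007,0.1375],[0.022,0,0.0096,0.0007,0.1375],[0.022,0,0.0048,0.0002,0.0685],[0.022,0,0,0,0]]'
python3 -m crank '[[0.04,0,0,0,0],[0.04,0,0,0,0],[0.04,-0.02,0,0,0],[0.04,-0.03,0,0,0],[0.04,-0.02,0,0,0]]'
python3 - <<'E'
from h import *
s,R=st(); p=s['tcp_pos'][:2]-[.5538,-.0075]; print(np.hypot(*p),np.degrees(np.arctan2(p[1],p[0])))
E
```

```text
t: 14.85
tcp_pos: [0.5231, 0.0531, 0.0737]
tool_rot: [0.365, 0.605, -0.365, 0.606]
force: [-0.0, 0.4, 0.0]
finger_gap: 0.257
t: 15.35
tcp_pos: [0.5224, 0.0531, 0.1446]
tool_rot: [0.366, 0.605, -0.365, 0.606]
force: [0.1, 0.1, -0.3]
finger_gap: 0.464
t 15.35 tcp [0.5224 0.0531 0.1446] jawdir(y) 27.7 x_axis [ 0.001 -0.    -1.   ] q [-0.11  0.52  1.77  0.    0.85 -0.6 ] F [ 0.1  0.1 -0.3] gap 0.0397
0.06827118956586166 117.35773455828487
```

```bash
python3 -m crank '[[0.04,0,-0.0096,0.0007,-0.1375],[0.04,0,-0.0096,0.0007,-0.1375],[0.04,0,-0.0096,0.0007,-0.1375],[0.04,0,-0.0096,0.0007,-0.1375],[0.04,0,-0.0096,0.0007,-0.1375]]'
python3 -m crank '[[0.04,0,-0.0096,0.0007,-0.1375],[0.04,0,-0.0096,0.0007,-0.1375],[0.04,0,-0.0096,0.0007,-0.1375],[0.04,0,-0.0096,0.0007,-0.1375],[0.04,0,-0.0096,0.0007,-0.1375]]'
python3 -m crank '[[0.04,0,-0.0096,0.0007,-0.1375],[0.04,0,-0.0041,0.0001,-0.0585],[0.04,0,0,0,0]]'
cat > ck.py <<'E'
from h import *
import sys
np.set_printoptions(precision=4,suppress=True)
fn=sys.argv[1]
s,R=st(); c=np.array([.5538,-.0075]); p=s['tcp_pos'][:2]-c; print('tool r,ang',np.hypot(*p),np.degrees(np.arctan2(p[1],p[0])))
s=snap('side',fn);cv2.imwrite('pics/'+fn+'c.png',cv2.resize(s['image'][140:260,235:355],(600,600)))
C=cloud(s);Z=C[...,2];m=(Z>.102)&(Z<.112)&(np.hypot(C[...,0]-c[0],C[...,1]-c[1])<.085)
P=C[m][:,:2].astype(np.float32)
if len(P):
    n,l=cv2.connectedComponents(m.astype(np.uint8))
    for i in range(1,n):
        k=l==i
        if k.sum()>12:
            q=C[k].mean(0)[:2]+[.001,.0018]; d=q-c; print('roller?',k.sum(),q,'r %.4f ang %.1f'%(np.hypot(*d),np.degrees(np.arctan2(d[1],d[0]))))
E
python3 ck.py side9
```

```text
t: 15.85
tcp_pos: [0.4897, 0.0182, 0.1434]
tool_rot: [0.138, 0.694, -0.138, 0.693]
force: [-0.0, -0.5, -0.0]
finger_gap: 0.47
t: 16.35
tcp_pos: [0.4874, -0.0291, 0.1433]
tool_rot: [-0.103, 0.7, 0.104, 0.699]
force: [0.2, -0.5, -0.3]
finger_gap: 0.473
t: 16.65
tcp_pos: [0.4933, -0.0421, 0.1434]
tool_rot: [-0.169, 0.686, 0.169, 0.687]
force: [0.1, 0.2, -0.4]
finger_gap: 0.471
t 16.65 tcp [ 0.4933 -0.0421  0.1434] jawdir(y) 117.7 x_axis [ 0. -0. -1.] q [-0.31  0.49  1.84 -0.    0.81 -2.36] F [ 0.1  0.2 -0.4] gap 0.0402
tool r,ang 0.06966906331091627 -150.26007714865895
roller? 32 [ 0.4921 -0.0398] r 0.0697 ang -152.4
roller? 36 [ 0.5856 -0.0705] r 0.0706 ang -63.2
```

View pics/side9c.png

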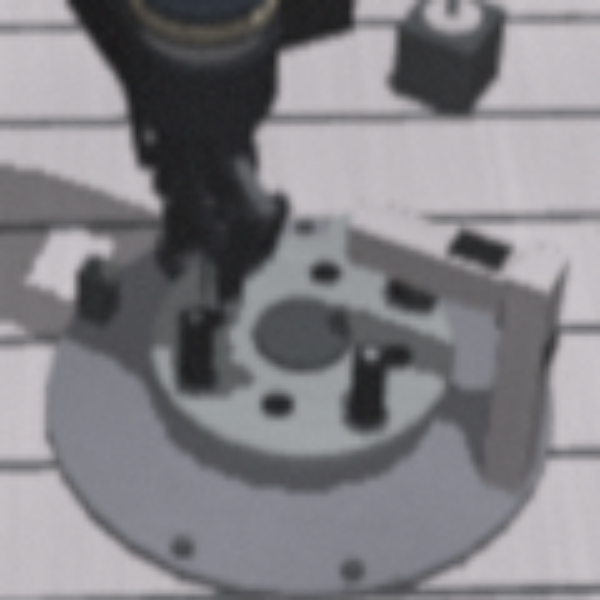

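```bash
python3 -m crank '[[0.04,0.02,0.002,0,0],[0.04,0.03,0,0,0],[0.04,0.02,0,0,0],[0.022,0,0,0,0],[0.022,0,0,0,0]]'
python3 -m crank '[[0.022,0,0.0048,0.0002,0.068],[0.022,0,0.0096,0.0007,0.1375],[0.022,0,0.0096,0.0007,0.1375],[0.022,0,0.0096,0.0007,0.1375],[0.022,0,0.0096,0.0007,0.1375]]'
python3 -m crank '[[0.022,0,0.0096,0.0007,0.1375],[0.022,0,0.0096,0.0007,0.1375],[0.022,0,0.0096,0.0007,0.1375],[0.022,0,0.0096,0.0007,0.1375],[0.022,0,0,0,0]]'
python3 ck.py side10
```

```text
t: 17.2
tcp_pos: [0.4917, -0.0391, 0.0733]
tool_rot: [-0.169, 0.687, 0.169, 0.686]
force: [-1.3, 1.0, -0.6]
finger_gap: 0.259
t: 17.7
tcp_pos: [0.4859, 0.0023, 0.0748]
tool_rot: [0.049, 0.704, -0.05, 0.706]
force: [0.8, -1.6, -0.7]
finger_gap: 0.262
t: 18.2
tcp_pos: [0.5021, 0.0379, 0.0749]
tool_rot: [0.237, 0.665, -0.237, 0.668]
force: [1.7, 1.0, 1.1]
finger_gap: 0.255
t 18.20 tcp [0.5021 0.0379 0.0749] jawdir(y) 50.8 x_axis [ 0.004 -0.    -1.   ] q [-0.15  0.62  1.87  0.    0.65 -1.03] F [1.7 1.  1.1] gap 0.0218
tool r,ang 0.06882113590348668 138.6768254735754
roller? 20 [0.5126 0.0441] r 0.0661 ang 128.6
roller? 33 [ 0.6052 -0.0551] r 0.0701 ang -42.8
roller? 31 [ 0.5066 -0.0597] r 0.0704 ang -132.1
```

```bash
python3 -m crank '[[0.022,0,0.0096,0.0007,0.1375],[0.022,0,0.0096,0.0007,0.1375],[0.022,0,0.0096,0.0007,0.1375],[0.022,0,0.0048,0.0002,0.0685],[0.022,0,0,0,0]]'
python3 -m crank '[[0.04,0,0,0,0],[0.04,0,0,0,0],[0.04,-0.02,0,0,0],[0.04,-0.03,0,0,0],[0.04,-0.02,0,0,0]]'
python3 -m crank '[[0.04,0,-0.0096,0.0007,-0.1375],[0.04,0,-0.0096,0.0007,-0.1375],[0.04,0,-0.0096,0.0007,-0.1375],[0.04,0,-0.0096,0.0007,-0.1375],[0.04,0,-0.0096,0.0007,-0.1375]]'
python3 -m crank '[[0.04,0,-0.0096,0.0007,-0.1375],[0.04,0,-0.0096,0.0007,-0.1375],[0.04,0,-0.0096,0.0007,-0.1375],[0.04,0,-0.0096,0.0007,-0.1375],[0.04,0,-0.0096,0.0007,-0.1375]]'
python3 -m crank '[[0.04,0,-0.0096,0.0007,-0.1375],[0.04,0,-0.0041,0.0001,-0.0585],[0.04,0,0,0,0]]'
python3 ck.py side11
```

```text
t: 18.75
tcp_pos: [0.5278, 0.0571, 0.074]
tool_rot: [0.389, 0.59, -0.388, 0.591]
force: [-0.0, -0.3, 0.0]
finger_gap: 0.257
t: 19.25
tcp_pos: [0.5272, 0.0571, 0.1446]
tool_rot: [0.389, 0.59, -0.389, 0.591]
force: [0.5, -1.1, 0.2]
finger_gap: 0.467
t: 19.75
tcp_pos: [0.4918, 0.0247, 0.1434]
tool_rot: [0.165, 0.688, -0.165, 0.687]
force: [0.6, 0.1, 0.4]
finger_gap: 0.466
t: 20.25
tcp_pos: [0.4858, -0.0223, 0.1434]
tool_rot: [-0.076, 0.703, 0.076, 0.703]
force: [0.2, 0.8, 0.0]
finger_gap: 0.47
t: 20.55
tcp_pos: [0.4907, -0.0356, 0.1434]
tool_rot: [-0.142, 0.693, 0.142, 0.693]
force: [-0.4, -0.7, -0.3]
finger_gap: 0.469
t 20.55 tcp [ 0.4907 -0.0356  0.1434] jawdir(y) 113.2 x_axis [ 0. -0. -1.] q [-0.3   0.49  1.85 -0.    0.81 -2.28] F [-0.4 -0.7 -0.3] gap 0.0400
tool r,ang 0.06909418771891428 -156.02892154501959
roller? 34 [ 0.4894 -0.034 ] r 0.0697 ang -157.6
roller? 34 [ 0.5801 -0.0733] r 0.0708 ang -68.2
```

View pics/side11c.png

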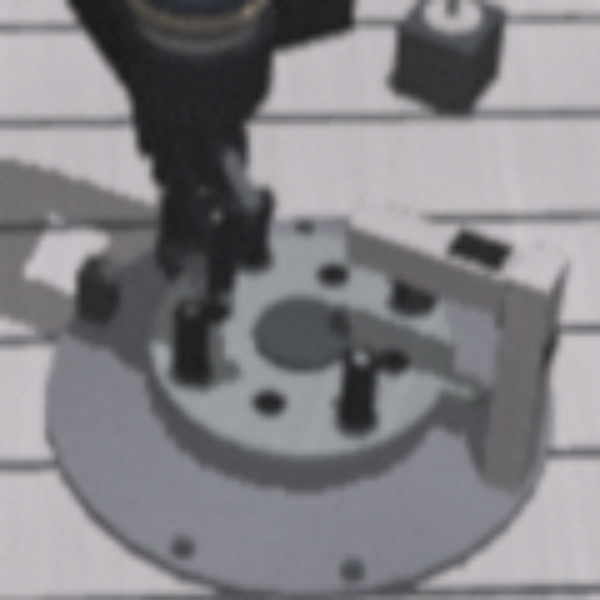

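Roller2 is now at crop (192,340), under the jaws, and the nose shows at (470,390) near the column, so the dial is about half a turn round as planned. Stroke 3.

```bash
python3 -m crank '[[0.04,0.02,0.002,0,0],[0.04,0.03,0,0,0],[0.04,0.02,0,0,0],[0.022,0,0,0,0],[0.022,0,0,0,0]]'
python3 -m crank '[[0.022,0,0.0048,0.0002,0.068],[0.022,0,0.0096,0.0007,0.1375],[0.022,0,0.0096,0.0007,0.1375],[0.022,0,0.0096,0.0007,0.1375],[0.022,0,0.0096,0.0007,0.1375]]'
python3 -m crank '[[0.022,0,0.0096,0.0007,0.1375],[0.022,0,0.0096,0.0007,0.1375],[0.022,0,0.0096,0.0007,0.1375],[0.022,0,0.0096,0.0007,0.1375],[0.022,0,0,0,0]]'
python3 -m crank '[[0.022,0,0.0096,0.0007,0.1375],[0.022,0,0.0096,0.0007,0.1375],[0.022,0,0.0096,0.0007,0.1375],[0.022,0,0.0048,0.0002,0.0685],[0.022,0,0,0,0]]'
python3 -m crank '[[0.04,0,0,0,0],[0.04,0,0,0,0],[0.04,-0.02,0,0,0],[0.04,-0.03,0,0,0],[0.04,-0.02,0,0,0]]'
python3 -m crank '[[0.04,0,-0.0096,0.0007,-0.1375],[0.04,0,-0.0096,0.0007,-0.1375],[0.04,0,-0.0096,0.0007,-0.1375],[0.04,0,-0.0096,0.0007,-0.1375],[0.04,0,-0.0096,0.0007,-0.1375]]'
python3 -m crank '[[0.04,0,-0.0096,0.0007,-0.1375],[0.04,0,-0.0096,0.0007,-0.1375],[0.04,0,-0.0096,0.0007,-0.1375],[0.04,0,-0.0096,0.0007,-0.1375],[0.04,0,-0.0096,0.0007,-0.1375]]'
python3 -m crank '[[0.04,0,-0.0096,0.0007,-0.1375],[0.04,0,-0.0041,0.0001,-0.0585],[0.04,0,0,0,0]]'
python3 ck.py side12
```

```text
t: 21.1
tcp_pos: [0.4896, -0.0328, 0.0734]
tool_rot: [-0.142, 0.693, 0.142, 0.692]
force: [0.6, 0.9, 0.4]
finger_gap: 0.253
t: 21.6
tcp_pos: [0.4867, 0.0093, 0.0748]
tool_rot: [0.077, 0.702, -0.077, 0.704]
force: [0.2, -2.4, -1.3]
finger_gap: 0.261
t: 22.1
tcp_pos: [0.5058, 0.0436, 0.0749]
tool_rot: [0.263, 0.655, -0.262, 0.658]
force: [1.5, 1.3, 1.6]
finger_gap: 0.255
t: 22.6
tcp_pos: [0.5331, 0.0607, 0.0743]
tool_rot: [0.412, 0.575, -0.411, 0.576]
force: [0.2, -0.0, 0.5]
finger_gap: 0.256
t: 23.1
tcp_pos: [0.5322, 0.0606, 0.1447]
tool_rot: [0.412, 0.575, -0.411, 0.575]
force: [0.4, -0.2, 0.1]
finger_gap: 0.467
t: 23.6
tcp_pos: [0.4944, 0.031, 0.1434]
tool_rot: [0.192, 0.681, -0.192, 0.68]
force: [0.2, -0.6, 0.0]
finger_gap: 0.47
t: 24.1
tcp_pos: [0.4848, -0.0153, 0.1434]
tool_rot: [-0.049, 0.706, 0.049, 0.705]
force: [-0.9, 0.9, 1.0]
finger_gap: 0.471
t: 24.4
tcp_pos: [0.4886, -0.0289, 0.1434]
tool_rot: [-0.115, 0.698, 0.115, 0.698]
force: [0.1, -0.0, -0.2]
finger_gap: 0.463
t 24.40 tcp [ 0.4886 -0.0289  0.1434] jawdir(y) 108.7 x_axis [ 0. -0. -1.] q [-0.29  0.49  1.85 -0.    0.8  -2.19] F [ 0.1 -0.  -0.2] gap 0.0395
tool r,ang 0.06860498914103057 -161.80385994178224
roller? 17 [0.5377 0.0585] r 0.0679 ang 103.7
roller? 34 [ 0.4871 -0.0283] r 0.0699 ang -162.6
roller? 38 [ 0.5735 -0.0752] r 0.0705 ang -73.7
```

View pics/side12c.png

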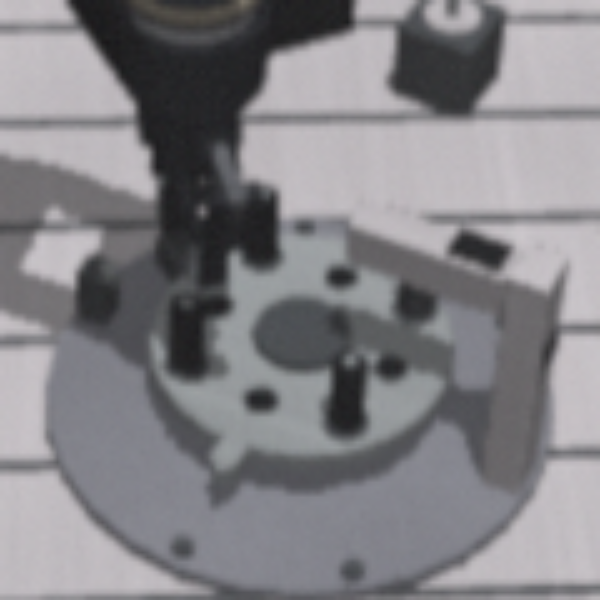

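Roller3 is at crop (188,340), under the jaws, and the nose is at (225,455), about 90° short of the pointer. Stroke 4 should bring it up to the pointer.

```bash
python3 -m crank '[[0.04,0.02,0.001,-0.001,0],[0.04,0.03,0,0,0],[0.04,0.02,0,0,0],[0.022,0,0,0,0],[0.022,0,0,0,0]]'
python3 -m crank '[[0.022,0,0.0048,0.0002,0.068],[0.022,0,0.0096,0.0007,0.1375],[0.022,0,0.0096,0.0007,0.1375],[0.022,0,0.0096,0.0007,0.1375],[0.022,0,0.0096,0.0007,0.1375]]'
python3 -m crank '[[0.022,0,0.0096,0.0007,0.1375],[0.022,0,0.0096,0.0007,0.1375],[0.022,0,0.0096,0.0007,0.1375],[0.022,0,0.0096,0.0007,0.1375],[0.022,0,0,0,0]]'
python3 -m crank '[[0.022,0,0.0096,0.0007,0.1375],[0.022,0,0.0096,0.0007,0.1375],[0.022,0,0.0084,0.0005,0.12],[0.022,0,0.0042,0.0001,0.06],[0.022,0,0,0,0]]'
python3 -m crank '[[0.04,0,0,0,0],[0.04,0,0,0,0],[0.04,-0.02,0,0,0],[0.04,-0.03,0,0,0],[0.04,-0.03,0,0,0]]'
python3 ck.py side13
```

```text
t: 24.95
tcp_pos: [0.4871, -0.0274, 0.0734]
tool_rot: [-0.115, 0.698, 0.115, 0.697]
force: [-1.1, -0.4, 0.1]
finger_gap: 0.253
t: 25.45
tcp_pos: [0.4873, 0.015, 0.0747]
tool_rot: [0.104, 0.699, -0.105, 0.7]
force: [0.0, -1.5, -0.9]
finger_gap: 0.258
t: 25.95
tcp_pos: [0.5092, 0.0476, 0.0749]
tool_rot: [0.289, 0.644, -0.288, 0.647]
force: [0.7, 1.9, 1.7]
finger_gap: 0.258
t: 26.45
tcp_pos: [0.5358, 0.0621, 0.0743]
tool_rot: [0.426, 0.564, -0.426, 0.565]
force: [-0.2, 0.5, 0.3]
finger_gap: 0.255
t: 26.95
tcp_pos: [0.5342, 0.0621, 0.1538]
tool_rot: [0.426, 0.565, -0.427, 0.564]
force: [0.3, -0.1, -0.7]
finger_gap: 0.466
t 26.95 tcp [0.5342 0.0621 0.1538] jawdir(y) 15.8 x_axis [-0.002  0.    -1.   ] q [-0.09  0.52  1.73  0.    0.9  -0.37] F [ 0.3 -0.1 -0.7] gap 0.0398
tool r,ang 0.07230062581339843 105.7024713792009
roller? 24 [0.537  0.0613] r 0.0708 ang 103.7
roller? 33 [ 0.4868 -0.0255] r 0.0694 ang -165.0
roller? 38 [ 0.5714 -0.0764] r 0.0711 ang -75.7
```

View pics/side13c.png

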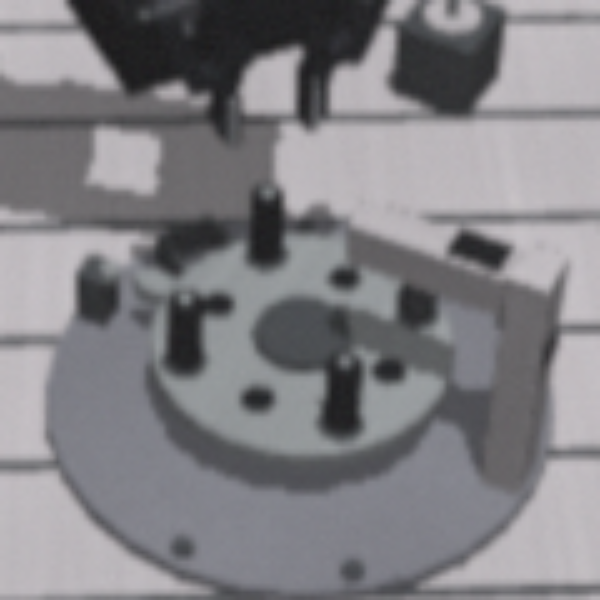

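```bash
python3 -m crank '[[0.04,-0.03,0,0,0],[0.04,-0.03,0,0,0],[0.04,-0.03,0,0,0],[0.04,0,0,-0.04,0],[0.04,0,0,-0.045,0]]'
python3 -m crank '[[0.04,0,0,-0.045,0],[0.04,0,0,-0.045,0],[0.04,0,0,-0.045,0],[0.04,0,0,-0.045,0],[0.04,0,0,-0.04,0]]'
python3 ck.py side14
python3 - <<'E'
from h import *
t=snap('top','top14');cv2.imwrite('pics/k1.png',cv2.resize(t['image'][140:260,215:335],(600,600),interpolation=cv2.INTER_CUBIC))
s=load('side14');cv2.imwrite('pics/k2.png',cv2.resize(s['image'][170:220,240:290],(600,600),interpolation=cv2.INTER_CUBIC))
E
```

```text
t: 27.5
tcp_pos: [0.5129, 0.1436, 0.2447]
tool_rot: [0.428, 0.562, -0.427, 0.564]
force: [-0.3, 0.1, -0.1]
finger_gap: 0.469
t: 28.0
tcp_pos: [0.451, 0.3575, 0.2432]
tool_rot: [0.426, 0.564, -0.426, 0.564]
force: [0.4, -0.2, -0.2]
finger_gap: 0.468
t 28.00 tcp [0.451  0.3575 0.2432] jawdir(y) 15.9 x_axis [-0.  0. -1.] q [0.48 0.45 1.55 0.   1.15 0.2 ] F [ 0.4 -0.2 -0.2] gap 0.0400
tool r,ang 0.37916662584057886 105.72839989441302
roller? 30 [0.5369 0.0595] r 0.0691 ang 104.2
roller? 35 [ 0.4865 -0.0258] r 0.0697 ang -164.8
roller? 34 [ 0.5716 -0.0756] r 0.0704 ang -75.3
```

View pics/k1.png

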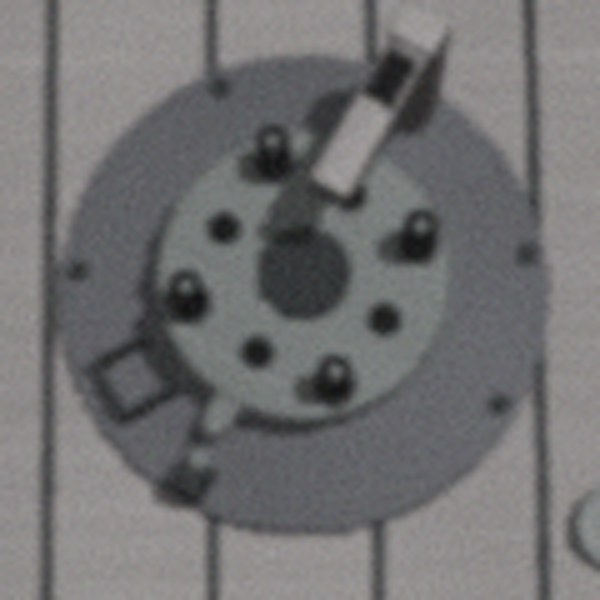

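View pics/k2.png

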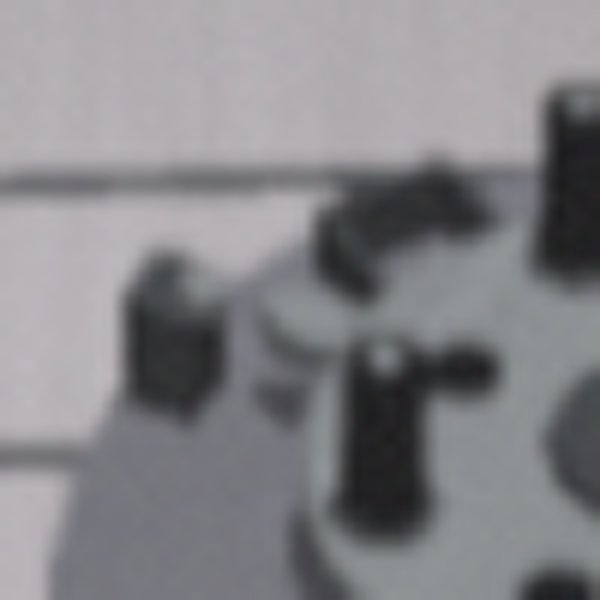

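Run:
```python
from h import *
np.set_printoptions(precision=4,suppress=True)
t=load('top14')
cv2.imwrite('pics/k3.png',cv2.resize(t['image'][210:246,240:276],(720,720)[:2],interpolation=cv2.INTER_CUBIC)[:600])
crop=lambda u,v:(215+u/5-.4,140+v/5-.4)
R=np.array([atz(t,crop(*p),.108)[0] for p in [(273,136),(187,281),(336,366),(422,222)]]);c=R.mean(0)[:2];print('c',c)
ang=lambda P:np.degrees(np.arctan2(P[1]-c[1],P[0]-c[0]))%360
print('roller angs',[ang(r) for r in R])  # r2,r3,r0,r1
a=[ang(r) for r in R]; base=[(a[0]+135)%360,(a[1]+45)%360,(a[2]-45)%360,(a[3]-135)%360]; print('nose from rollers',base,np.mean(base))
for n,uv in [('nose tip',(210,432)),('ptr tip',(203,450)),('ptr back',(187,482))]:
    P=atz(t,crop(*uv),.05)[0];print(n,P,ang(P),np.hypot(*(P[:2]-c)))
P=atz(t,crop(418,28),.176)[0];print('col',P,ang(P)-180,np.hypot(*(P[:2]-c)))
# beam from depth
for f in('top14','side14'):
    C=cloud(load(f));Z=C[...,2];m=(Z>.164)&(Z<.182)&(np.hypot(C[...,0]-.63,C[...,1]+.05)<.09);m[:130]&=(f!='top14')
    Q=C[m][:,:2];Q0=Q.mean(0);w,V=np.linalg.eigh(np.cov((Q-Q0).T));print(f,m.sum(),Q0,ang(Q0)-180,'axis',np.degrees(np.arctan2(V[1,1],V[0,1]))%180)
```

```text
c [ 0.5571 -0.0072]
roller angs [np.float64(14.461393675685764), np.float64(104.24028182703084), np.float64(194.4032301734662), np.float64(283.49506620073976)]
nose from rollers [np.float64(149.46139367568577), np.float64(149.24028182703086), np.float64(149.4032301734662), np.float64(148.49506620073976)] 149.14999296923065
nose tip [0.4613 0.0495 0.05  ] 149.37963383015037 0.11131394131464006
ptr tip [0.4506 0.0537 0.05  ] 150.25100403985934 0.12263401265098885
ptr back [0.4317 0.0631 0.05  ] 150.71991499725877 0.1437503473145635
col [ 0.6688 -0.0719  0.176 ] 149.93153701437177 0.12913630884098387
top14 378 [ 0.6307 -0.0495] 150.1177567187985 axis 150.32408381705642
side14 367 [ 0.6314 -0.0564] 146.51693109897076 axis 149.19297331390223
```

View pics/k3.png

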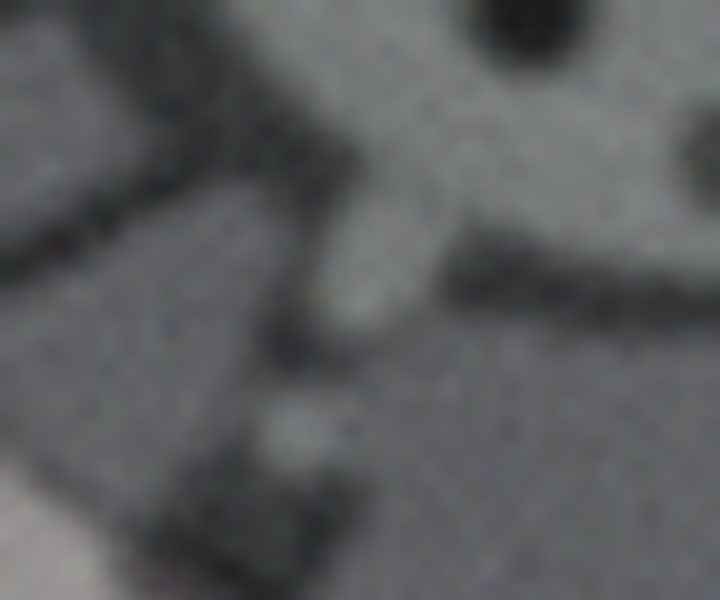

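In the crop the nose tip at (350,330) lines up with the pointer tip at (300,415). The nose measures 149.3° and the pointer 150.2°, so they are about 1° apart. Last, I'll check the chock and the bystanders.

Run:
```python
from h import *
np.set_printoptions(precision=4,suppress=True)
C=cloud(load('top14'));Z=C[...,2];m=(Z>.083)&(Z<.1)&(np.hypot(C[...,0]-.467,C[...,1]+.342)<.04)
q=C[m].mean(0);print('chock top',m.sum(),q,'z spread',C[m][:,2].std()); a=np.radians(5.7);d=q[:2]-[.5065,-.338];print('in tray',[np.cos(a)*d[0]+np.sin(a)*d[1],-np.sin(a)*d[0]+np.cos(a)*d[1]])
s=manip.sense();print(s['t'],s['finger_gap'],s['force'])
```

```text
chock top 95 [ 0.4677 -0.3397  0.0895] z spread 0.003458398433034636
in tray [np.float64(-0.03873736676640576), np.float64(0.0021211784722525696)]
28.1 0.4647954246526776 [1.5423 0.1003 0.5194]
```

View pics/side14.png

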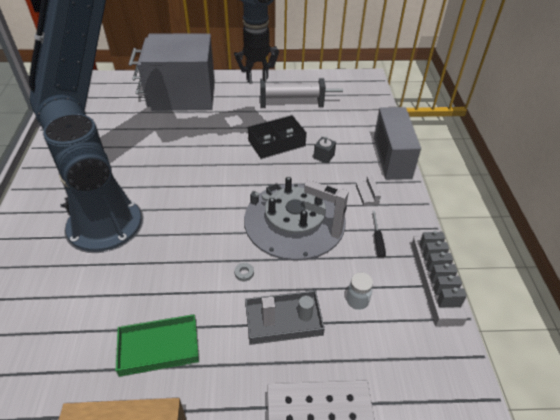

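View pics/top14.png

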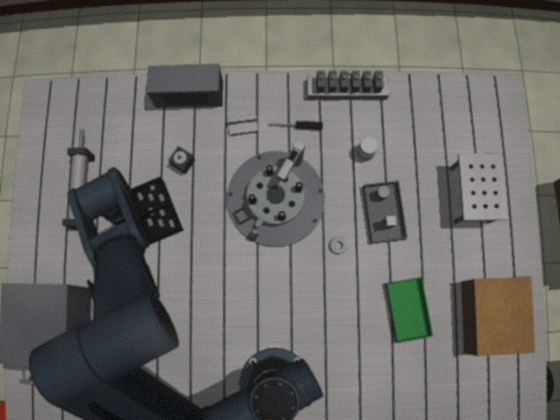

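The chock stands in the tray at (390,221) in the top view and (268,302) in the side view. The bystanders are at the same pixels as in the first pictures, and the arm is clear of everything. I'm handing in.

```bash
python3 -c "
from station import manip
print(manip.sign_off())"
```

```text
the job is handed in; nothing more can be done
None
```

The chock is standing in the free end of the tray and the dial is one full turn on, with its nose back at the pointer. I handed the job in at about 28 s; it gave no verdict.

- **Chock:** I lifted it straight up out of its pocket, lowered it until the force showed contact with the tray floor, and let go. The last pictures show it upright and released, about 39 mm from the tray's centre towards the free end and 2 mm off its centreline. Its top is at about 0.09 m, as expected.
- **Dial:** I turned it clockwise in four strokes of about 94° each, pushing rollers 0, 1, 2 and 3 in turn, always on the side away from the sensor arm. By my measurements the nose ended at 149.3° and the pointer is at 150.2°, so they are about 0.015 rad apart (0.1 allowed).
- **Sensor arm and bystanders:** I saw no sign of contact with the sensor arm; the force readings stayed within about 3 N while I turned the dial. The bystanders sit at the same places in the pictures as at the start.
- **Disagreement:** the two cameras differ by 3 to 4 mm in y. Measured from the centroid of the sensor arm's beam, the pointer came out at 146.5° in the side view and 150.1° in the top view. Even at 146.5° the nose would be within 0.05 rad.

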